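# Open the dust-filter cover of a bench cooling block

## Task

The dust filter of the cooling block is due for a change. With a fingertip press the green snap tab in until the grey louvred cover is released, then push the cover along the deck, off its rails, until the filter opening is completely uncovered. Nothing is to be gripped or lifted: leave the cover lying flat and still on top of the machine, do not touch the filter, and do not disturb the jar, bottle, beaker or spare filter.

Things in the scene. Friction and masses are not known exactly. Their poses are not given: they have to be found in the camera images.
- unit: the cooling block: fixed white machine with a blue band, 250 (x) x 400 (y) x 110 mm high. Origin: centre of its underside on the bench; +x to its rear (away from the robot), +y to its left. Flat top (deck) at z = 110 mm. Rear of the deck: aluminium block with tubes, x 20 to 105, y -160 to -30, up to 22 mm above the deck. Front: tab, cover and free deck lie in a row along y, centred on x = -55 mm
- snap_tab (a joint): travel of the snap tab straight down, m: 0 out, 0.008 fully in. Its spring pushes back with about 1.6 N at 0 and 5 N fully in; latch friction can add some 3 to 4 N. The latch (a nose just inside the cover's back wall, 7 mm above the deck when out) lets go at about 0.006. Left alone the tab springs out; that does not lock the freed cover again
- tab_pad (a point): centre of the top of the green pad of the snap tab, 30 (x) x 26 (y) mm, 10 mm above the deck when out and 2 mm when fully in; at x = -55, y = -172 mm of the unit. It moves with the tab. A green tongue level with the deck leads from it under the cover. The cover's back stands 37 mm to its +y side while latched
- cover: loose grey louvred filter cover, 97 (x) x 100 (y) x 22 mm high, about 140 g, hollow, with 3.5 mm side flanges. Origin: centre of its underside; axes like the unit's. Latched: at x -55, y -85, z 110 mm of the unit. Let go, the plungers push it about 14 mm to +y and it stops; it then slides to +y with about 1 N of friction. Its back clears opening and rails with its origin beyond y = 0
- cover_back (a point): middle of the upright flat back wall of the cover (its -y face, 80 mm wide, 22 mm high), 16 mm above its underside, 50 mm to the -y side of its origin: the place to push it to +y. A fingertip kept 12 mm above the deck passes over tab, rails and bosses and still meets this wall
- back_corner_near (a point): lower back corner of the cover on its -x side, at (-48.5, -50, 0) mm of the cover
- back_corner_far (a point): lower back corner of the cover on its +x side, at (48.5, -50, 0) mm of the cover
- opening_end (a point): on the deck, middle of the left (+y) edge of the filter opening, at x = -55, y = -50, z = 110 mm of the unit. The opening spans x -89 to -21, y -120 to -50 mm. Beside it two rails (y -135 to -50 mm, 9 mm high, inner faces 99 mm apart) have lips over the cover's flanges: seated, the cover cannot rise, only slide to +y. Free flat deck from here to y = 200 mm
- boss_near (a point): middle of the top of a fixed boss, 12 (x) x 14 (y) x 10 mm high on the deck, at x = -92, y = -150 mm of the unit, behind the cover; its spring plunger (6 mm thick, 2 to 9 mm above the deck) reaches the cover's back and extends up to 14 mm to +y when the cover is let go
- boss_far (a point): the same on the second boss, at x = -18, y = -150 mm of the unit; 62 mm are free between the two bosses
- filter: pleated dust filter, fixed in the opening under the cover, 68 x 70 mm; origin at the centre of its underside, its top 10 mm below the deck
- jar: loose amber jar with a white cap, 36 mm across, 45 mm high, standing on the rear left part of the deck; origin at the centre of its underside
- bottle: loose clear bottle with a blue cap, 70 mm across, 160 mm high, on the bench left of the unit; origin at the centre of its underside
- beaker: loose glass beaker, 68 mm across, 85 mm high, on the bench left of the unit; origin at the centre of its underside
- spare_filter: loose yellow spare filter, 66 x 68 x 13 mm, lying on the bench right of the unit; origin at the centre of its underside
Mind the look-alikes: they are no part of the job. Of the things shaped like the cover, the grey one is meant.

How it is judged (in metres and radians):
On the way, in this order (a step that is already met when the one before it is completed fails the run):
1. the snap tab is pressed in far enough to let the cover go, with the cover still over the opening (value of joint snap_tab above 0.0055 m and y of cover in the frame of unit below -0.06 m), for 0.05 s.
2. the released cover has been pushed off its seat (y of each of back_corner_near, back_corner_far in the frame of unit above -0.05 m), for 0.2 s.
At the end, for the whole second after the job is handed in: both back corners of the cover are beyond the left edge of the filter opening and the ends of the rails (y > -50 mm of the unit), the cover lies flat (within 0.08 rad, underside within 6 mm of the deck) and still on the deck, and the tab has sprung out again (all of step 2 and z of cover in the frame of unit between 0.104 and 0.116 m and angle between cover's own z axis and vertical below 0.08 rad and linear speed of cover below 0.01 m/s and value of joint snap_tab below 0.002 m); the robot touches nothing.
It fails at once if the cover is lifted or tipped (z of cover in the frame of unit above 0.125 m or angle between cover's own z axis and vertical above 0.25 rad).
It fails at once if the filter is touched (contact force between any of the fingers, the arm and filter above 1 N).
It fails at once if a bystander is moved or tipped (distance of any of jar, bottle, beaker, spare_filter from where it was at the start of the episode above 0.015 m or angle between any of jar, bottle, beaker's own z axis and vertical above 0.3 rad).
It also fails if it takes over 34 s, if anything falls off the work surface, if the arm or the gripper's body presses on something with over 40 N, if the wrist force passes 120 N, or if a joint passes its speed limit or range.

## Robot

A 6-joint arm with a two-finger parallel gripper is mounted at the origin on the work surface. World frame = base frame: x ahead of the robot, y to its left, z up, the work surface at z = 0. Lengths are in m, angles in degrees, forces in N, time in s.
With the tool pointing down it reaches from about 0.25 to 0.725 m from the base axis. Payload 9.7 kg.
Tool frame: the origin (TCP) lies midway between the tips of the shut fingers; the grasp point (between the pads) lies 19 mm behind it (bot.hold_point_z is the distance from the TCP to the grasp point, in m); z points along the fingers, y is the line along which they close (so a half turn about z gives the same grasp; the last joint's range is limited). The gripper opens to 85 mm and grips with 20 to 120 N. Pads are 22 mm wide; open, the fingers measure 114 mm over their backs; the gripper's body (76 mm by 85 mm) begins 54 mm behind the grasp point. The pads swing forward as they close: fully open they stand 13 mm farther back than shut.
Start: joints at [-77.063, 4.979, 10.078, 95.1, 0, 90], TCP at [0.123, -0.536, 0.231] pointing down, gripper open.
Joint ranges: [-179.16, 179.16], [-48.56, 103.87], [-65.8, 70.77], [-126.05, 130.52], [-82.76, 87.17], [-180, 180]. Speed limits (degrees/s): [127.2, 127.2, 147.25, 180, 180, 180].

## Interface

Orientations are given as [roll, pitch, yaw] about the fixed x, y, z axes, in that order (R = Rz(yaw) Ry(pitch) Rx(roll)).
In Python, from workcell import bot gives the robot as it stands.
- The arm moves only by the tool play_rows, never from a script. Its argument "steps" is a list that holds one entry, the list of rows, each a list of 4 numbers: the shift along the tool's x, y, z in m, then the turn about the tool's z in rad. In form: [[[tx, ty, tz, yaw], ...]]. A call has exactly 5 rows; each row shifts and turns the commanded pose from where the row before left it, along the tool's axes as they then stand; what a row does not reach is not made up. A row lasts 1/12 s, in which the tool goes at most 41.7 mm and 7.16 degrees, less where a joint would pass 70% of its speed; a pose out of reach is approached as far as the arm can. A call is refused whole if a number of a shift passes 0.0417 or a number of a turn 0.125, either way. A call with a gripper value outside its range is refused whole. "gripper" is the finger opening in m, from 0 to 0.0854, set as the call begins (left out, the last holds). The fingers move at their own pace and stop on an object; "squeeze" is the grip in N (left out, the last holds). Time passes only in rows, so rows that do not move let the fingers close, or fill a call up. It gives the time, the measured TCP pose, the force, the opening and the grip force at its end, in the units of the state.
- bot.get_obs(): the state, without advancing time (a new reading comes with each control period).
- bot.camera(name): name is "scene" or "top" or "wrist"; returns a dict with "img" (480x640x3 uint8, blue, green, red), "vfov" (degrees; the focal length in pixels is half the picture's height over the tangent of half this angle, whatever the lens; pixels are square), "cx", "cy" (the principal point, pixels), "D" ([k1, k2, p1, p2, k3] as OpenCV has them; the pictures are not rectified), "xyz" and "attitude" of the camera in the world. Camera axes: x right, y down, z forward; pixel columns grow to the right and rows downward; lengths in m; the calibration is good to about 2 mm. A picture is of the moment at which its call begins. There is no depth.
- bot.job_done(): hands the job in; it is judged then, once.
The state is a dict: "time": time; "q": joint angles; "qd": joint speeds; "joint_efforts": joint torques, N m; "ee_pos": TCP position; "tcp_rot": TCP orientation; "wrist_force": force on the tool from outside, world axes, zero at the start; "torque": the same for the moment, N m; "opening": finger opening in m; "grasp_force": force on a finger pad.
Only numpy, scipy, OpenCV 4.12 (cv2) and the standard library are available. Lean on these libraries where they do the work, as an engineer would, in place of code of your own. Each camera call takes 0.05 s, during which the arm holds its last target. There are 200 camera calls.

## Working session

There is one attempt and no reset: what is moved stays moved. The work goes in short steps, Python scripts to look and compute and a tool call to move; the robot and the scene stay as the last step left them, time stands still between calls to the robot, and variables do not carry over. Pictures are saved under pics/ and viewed, at most 10 in all, crops included, and the job is handed in when it is done.

Besides the shell and the picture viewer there is one more tool, called as a command line: name --argument value ..., lists and objects as JSON in quotes. play_rows: Moves the arm, as the interface text tells. Its arguments: {"type":"object","properties":{"steps":{"type":"array","items":{"type":"array","items":{"type":"array","items":{"type":"number"}}}},"gripper":{"type":"number"},"squeeze":{"type":"number"}},"required":["steps"]}

```bash
ls; mkdir -p pics; python3 - <<'E'
from workcell import bot
import cv2
for n in ["scene","top"]:
    c=bot.camera(n); cv2.imwrite(f"pics/{n}0.png",c["img"]); print(n,{k:v for k,v in c.items() if k!="img"})
print(bot.get_obs())
E
```

```text
pics
scene {'vfov': 54.84500186084861, 'cx': 316.70301840620823, 'cy': 234.72454054953073, 'D': array([-0.05910957,  0.        ,  0.        ,  0.        ,  0.        ]), 'xyz': array([1.08454321, 0.07512779, 0.73112869]), 'attitude': array([-140.55383258,   -0.55990017,   92.43418061])}
top {'vfov': 54.028238776390516, 'cx': 316.12284477112604, 'cy': 233.68267453697416, 'D': array([0.00885216, 0.        , 0.        , 0.        , 0.        ]), 'xyz': array([0.35036807, 0.02669221, 1.14519579]), 'attitude': array([-167.54383173,   -0.2262891 ,  -84.67432228])}
{'time': 0.1, 'q': array([-7.70616042e+01,  5.00861567e+00,  1.00406924e+01,  9.50977847e+01,
       -9.43092693e-04,  9.00009723e+01]), 'qd': array([ 0.01749638, -0.03666813,  0.00487632,  0.02676789,  0.02438924,
        0.01328853]), 'joint_efforts': array([ 2.42320459e-05, -5.21563125e+01,  4.65651226e+01,  1.59998046e-02,
        5.18809571e-06,  1.09306552e-05]), 'ee_pos': array([ 0.12310164, -0.53586059,  0.23066276]), 'tcp_rot': array([-1.79934292e+02,  9.44207069e-04,  1.29374246e+01]), 'wrist_force': array([-0.38714254, -0.37171545,  0.24430781]), 'torque': array([0.00213737, 0.01901401, 0.02156189]), 'grasp_force': 0.0, 'opening': 0.08541707516900954}
```

View pics/top0.png

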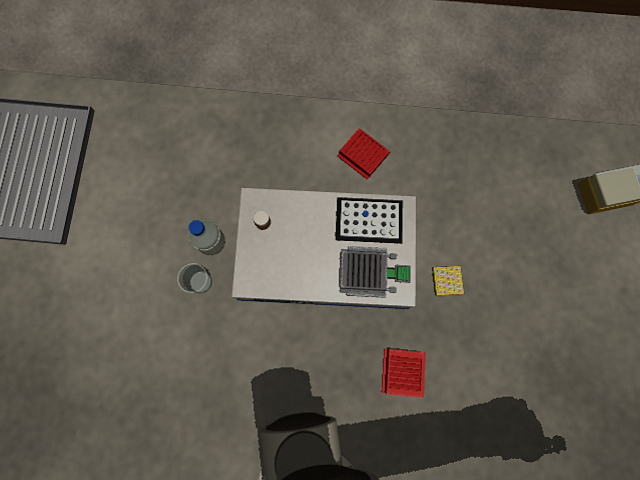

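View pics/scene0.png

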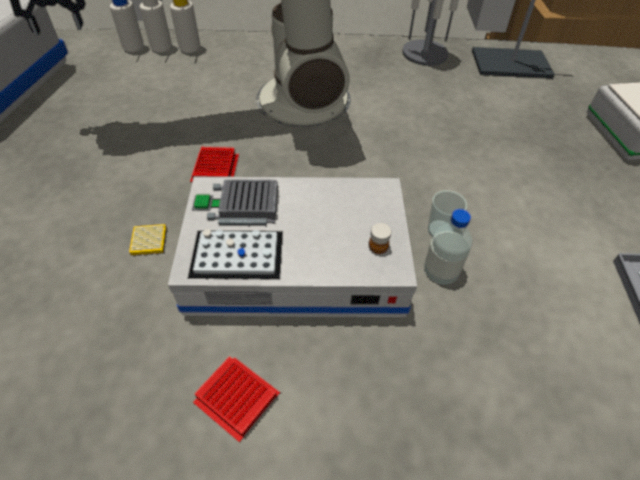

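Cover candidates in the top view are the grey one at (363,270) on the unit beside the green tab at (403,273), and two red ones at (364,153) and (404,372). By the description I want the grey one. Next is a close crop to check it and read the unit's corners.

```bash
python3 - <<'E'
import cv2
i=cv2.imread("pics/top0.png")[180:315,225:425]
cv2.imwrite("pics/topc.png",cv2.resize(i,None,fx=4,fy=4,interpolation=cv2.INTER_CUBIC))
E
```

```text
(no output)
```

View pics/topc.png

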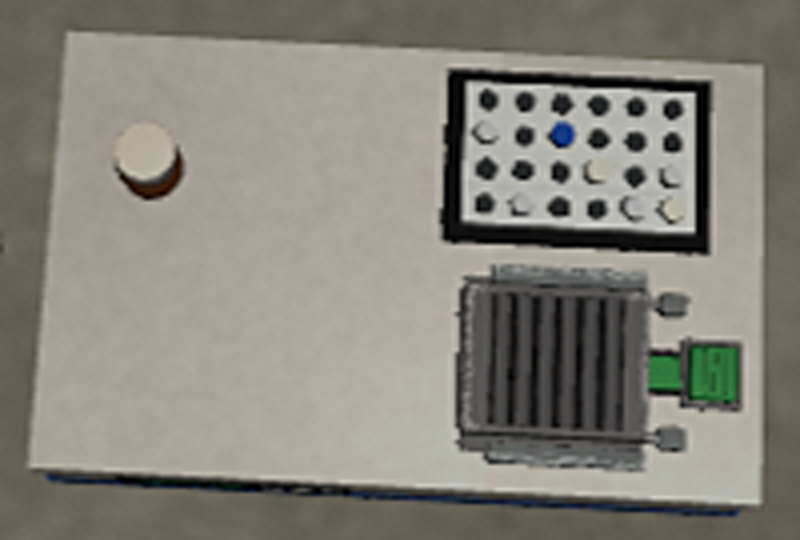

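The crop shows the grey louvred cover on the deck with the green pad at crop (713,374), bosses at (673,305) and (671,439), and deck corners at (67,31), (763,65), (760,504) and (30,467). The choice is confirmed, so I'm fitting the unit pose.

```bash
cat > h.py <<'E'
import numpy as np, cv2
from scipy.spatial.transform import Rotation as R
from scipy.optimize import least_squares
def proj(c,P):
    W=R.from_euler("xyz",c["attitude"],degrees=True).as_matrix()
    f=240/np.tan(np.radians(c["vfov"]/2)); K=np.array([[f,0,c["cx"]],[0,f,c["cy"]],[0,0,1]])
    return cv2.projectPoints(np.asarray(P,float).reshape(-1,3),cv2.Rodrigues(W.T)[0],-W.T@c["xyz"],K,np.asarray(c["D"],float))[0][:,0]
def u2w(p,P):
    P=np.atleast_2d(P); c,s=np.cos(p[2]),np.sin(p[2])
    return np.c_[p[0]+c*P[:,0]-s*P[:,1],p[1]+s*P[:,0]+c*P[:,1],P[:,2]]
E
python3 - <<'E'
from h import *
from workcell import bot
t=bot.camera("top"); s=bot.camera("scene")
Pt=np.array([[125,200,110],[125,-200,110],[-125,-200,110],[-125,200,110],[-55,-172,120],[-18,-150,120],[-92,-150,120]])/1e3
ut=np.array([[67,31],[763,65],[760,504],[30,467],[713,374],[673,305],[671,439]])/4+[224.6,179.6]
Ps=Pt[[2,3,0,1]]; us=np.array([[190,178],[403,178],[413,285],[174,285]])
f1=lambda p:(proj(t,u2w(p,Pt))-ut).ravel()
f2=lambda p:(proj(s,u2w(p,Ps))-us).ravel()
for f in (f1,f2,lambda p:np.r_[f1(p),f2(p)]):
    r=least_squares(f,[.35,0,-.05],loss="soft_l1"); print(r.x.round(4),np.degrees(r.x[2]).round(2),r.fun.reshape(-1,2).round(1).tolist())
p=least_squares(f1,[.35,0,-.05]).x
print(u2w(p,[[-.055,-.172,.12],[-.055,-.135,.11],[-.055,-.085,.11],[-.055,0,.11]]).round(4))
E
```

```text
[0.5545 0.0203 0.0416] 2.38 [[-0.0, -0.0], [-0.1, 0.2], [-0.0, 0.4], [-0.6, 0.1], [0.1, -0.3], [0.3, -0.2], [0.3, -0.2]]
[0.5557 0.0208 0.0501] 2.87 [[3.7, -0.9], [-3.6, -0.7], [5.3, 0.3], [-5.5, 0.4]]
[0.5547 0.0203 0.0436] 2.5 [[-0.2, 0.0], [-0.2, -0.1], [0.1, 0.1], [-0.5, 0.2], [0.1, -0.6], [0.3, -0.5], [0.4, -0.4], [4.1, -1.8], [-3.3, -0.6], [4.6, 0.5], [-5.9, -0.8]]
[[ 0.5067 -0.1539  0.12  ]
 [ 0.5051 -0.1169  0.11  ]
 [ 0.5031 -0.0669  0.11  ]
 [ 0.4995  0.018   0.11  ]]
```

play_rows --steps '[[[0, 0, 0, 0.092], [0.01, -0.009, 0, 0.092], [0.025, -0.023, 0, 0], [0.025, -0.023, 0, 0], [0.025, -0.023, 0, 0]]]' --gripper 0 --squeeze 40

```text
time: 0.62
ee_pos: [0.2043, -0.4527, 0.2309]
tcp_rot: [-180.0, 0.0, 2.3]
wrist_force: [0.8, 0.1, 0.5]
opening: 0.0255
grasp_force: 0.0
```

play_rows --steps '[[[0.025, -0.023, 0, 0], [0.025, -0.023, 0, 0], [0.025, -0.023, 0, 0], [0.025, -0.023, 0, 0], [0.025, -0.023, 0, 0]]]'

```text
time: 1.03
ee_pos: [0.3248, -0.3322, 0.2313]
tcp_rot: [180.0, -0.0, 2.4]
wrist_force: [0.6, 0.1, -0.3]
opening: -0.0001
grasp_force: 0.0
```

play_rows --steps '[[[0.025, -0.023, 0, 0], [0.025, -0.023, 0, 0], [0.025, -0.023, 0, 0], [0.015, -0.014, 0, 0], [0, 0, 0, 0]]]'

```text
time: 1.45
ee_pos: [0.4125, -0.2444, 0.2309]
tcp_rot: [-180.0, -0.0, 2.6]
wrist_force: [0.2, 0.3, -0.7]
opening: 0.0001
grasp_force: 0.0
```

play_rows --steps '[[[0.0245, -0.0216, 0, 0], [0.0245, -0.0216, 0, 0], [0.0245, -0.0216, 0, 0], [0.0245, -0.0216, 0, 0], [0, 0, 0.02, 0]]]'

```text
time: 1.87
ee_pos: [0.5085, -0.154, 0.2135]
tcp_rot: [180.0, -0.3, 2.6]
wrist_force: [1.4, 0.0, -0.1]
opening: 0.0003
grasp_force: 0.0
```

play_rows --steps '[[[0, 0, 0.025, 0], [0, 0, 0.025, 0], [0, 0, 0.015, 0], [0, 0, 0, 0], [0, 0, 0, 0]]]'

```text
time: 2.28
ee_pos: [0.5042, -0.1567, 0.146]
tcp_rot: [-180.0, 0.1, 2.4]
wrist_force: [0.1, -0.7, 0.4]
opening: 0.0003
grasp_force: 0.0
```

```bash
python3 - <<'E'
from workcell import bot
import cv2
a=bot.camera("top")["img"][225:310,300:430];b=bot.camera("scene")["img"][160:290,150:300]
cv2.imwrite("pics/ab.png",cv2.hconcat([cv2.resize(a,(400,262),interpolation=2),cv2.resize(b,(302,262),interpolation=2)]))
print(bot.get_obs())
E
```

```text
{'time': 2.3833, 'q': array([-1.72542537e+01,  1.11019855e+00, -3.19778725e+00,  8.55944657e+01,
       -2.79382685e-03,  1.60370500e+02]), 'qd': array([-0.00688948, -0.11679359,  0.50579461, -0.12157841,  0.11353354,
        0.00251692]), 'joint_efforts': array([ 2.26706523e-02, -4.72104084e+01,  4.58192039e+01, -1.07383408e-02,
       -3.02368753e-04, -4.58979965e-03]), 'ee_pos': array([ 0.50511002, -0.1568965 ,  0.1477487 ]), 'tcp_rot': array([ 1.79964598e+02, -9.09408506e-02,  2.37527174e+00]), 'wrist_force': array([-0.61694166,  0.0159834 ,  0.8219072 ]), 'torque': array([0.02063079, 0.03473403, 0.03960076]), 'grasp_force': 0.0, 'opening': 8.412546665723972e-05}
```

View pics/ab.png

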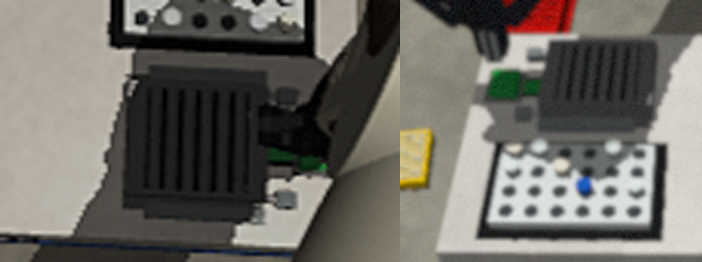

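```bash
python3 - <<'E'
from h import *
from workcell import bot
P=[[.505,-.157,.148],[.5067,-.1539,.12],[.5067,-.1539,.11]]
s=bot.camera("scene");t=bot.camera("top")
a=proj(s,P); print((a-[150,160])*[302/150,262/130]+[400,0],a)
a=proj(t,P); print((a-[300,225])*[400/130,262/85],a)
# green pixels in scene
h=cv2.cvtColor(s["img"],cv2.COLOR_BGR2HSV); m=cv2.inRange(h,(45,120,30),(80,255,255)); m[:150]=0;m[240:]=0
n,l,st,c=cv2.connectedComponentsWithStats(m); print(st[1:],c[1:])
E
```

```text
[[495.67935983  54.11455676]
 [504.4008297   77.56606079]
 [506.3611952   85.15088959]] [[197.52286084 186.85073427]
 [201.85471674 198.48697673]
 [202.82840821 202.2504414 ]]
[[328.59741089 144.68196789]
 [316.81703668 147.27920434]
 [314.25594997 149.15481957]] [[406.79415854 271.93880638]
 [402.96553692 272.78142126]
 [402.13318374 273.38992238]]
[[626 150  14   5  31]
 [194 195  16  14 183]
 [211 200   9   7  51]] [[631.5483871  152.38709677]
 [201.79234973 201.85245902]
 [215.         202.98039216]]
```

play_rows --steps '[[[0.002, -0.002, 0.012, 0], [0, 0, 0.01, 0], [0, 0, 0.004, 0], [0, 0, 0, 0], [0, 0, 0, 0]]]'

```text
time: 2.9
ee_pos: [0.5063, -0.1543, 0.1198]
tcp_rot: [-180.0, 0.1, 2.4]
wrist_force: [-0.2, 0.7, -0.1]
opening: 0.0001
grasp_force: 0.0
```

play_rows --steps '[[[0, 0, 0.002, 0], [0, 0, 0.002, 0], [0, 0, 0.001, 0], [0, 0, 0, 0], [0, 0, 0, 0]]]'

```text
time: 3.32
ee_pos: [0.5067, -0.1544, 0.1155]
tcp_rot: [180.0, -0.0, 2.4]
wrist_force: [-2.0, -0.4, 4.5]
opening: -0.0004
grasp_force: 1.9
```

play_rows --steps '[[[0, 0, 0.001, 0], [0, 0, 0.001, 0], [0, 0, 0.001, 0], [0, 0, 0, 0], [0, 0, 0, 0]]]'

```text
time: 3.73
ee_pos: [0.5067, -0.1545, 0.1123]
tcp_rot: [180.0, -0.0, 2.4]
wrist_force: [-1.3, -0.4, 4.5]
opening: 0.0003
grasp_force: 2.2
```

```bash
python3 - <<'E'
from workcell import bot
import cv2
b=bot.camera("scene")["img"][160:290,150:300]; print(bot.get_obs()["ee_pos"],bot.get_obs()["wrist_force"])
cv2.imwrite("pics/c.png",cv2.resize(b,(600,520),interpolation=2))
E
```

```text
[ 0.50671588 -0.15445491  0.11236417] [-1.53493155 -1.36205633  4.91117396]
```

View pics/c.png

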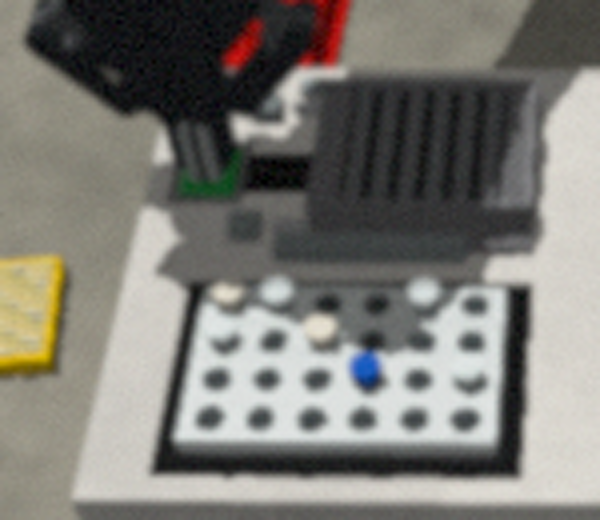

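The cover has sprung about 13 mm to +y (back edge now near crop x 310) and the tab is fully in. I'm raising the tip just clear of the pad, then pushing.

play_rows --steps '[[[0, 0, -0.004, 0], [0, 0, -0.004, 0], [0, 0, -0.003, 0], [0, 0, 0, 0], [0, 0, 0, 0]]]'

```text
time: 4.2
ee_pos: [0.5066, -0.1543, 0.1232]
tcp_rot: [-180.0, 0.0, 2.4]
wrist_force: [-0.1, -0.5, -0.4]
opening: 0.0002
grasp_force: 0.0
```

play_rows --steps '[[[0, -0.005, 0, 0], [0, -0.006, 0, 0], [0, -0.006, 0, 0], [0, -0.006, 0, 0], [0, -0.006, 0, 0]]]'

```text
time: 4.62
ee_pos: [0.5053, -0.1246, 0.1232]
tcp_rot: [-180.0, 0.0, 2.4]
wrist_force: [0.1, 0.1, 0.4]
opening: 0.0002
grasp_force: 0.0
```

play_rows --steps '[[[0, -0.006, 0, 0], [0, -0.006, 0, 0], [0, -0.006, 0, 0], [0, -0.006, 0, 0], [0, -0.006, 0, 0]]]'

```text
time: 5.03
ee_pos: [0.5042, -0.0949, 0.1233]
tcp_rot: [180.0, -0.0, 2.4]
wrist_force: [0.1, -1.2, -0.6]
opening: -0.0001
grasp_force: 0.4
```

play_rows --steps '[[[0, -0.006, 0, 0], [0, -0.006, 0, 0], [0, -0.006, 0, 0], [0, -0.006, 0, 0], [0, -0.006, 0, 0]]]'

```text
time: 5.45
ee_pos: [0.5029, -0.0649, 0.1233]
tcp_rot: [180.0, -0.0, 2.4]
wrist_force: [0.4, -1.0, 0.3]
opening: 0.0002
grasp_force: 0.4
```

play_rows --steps '[[[0, -0.006, 0, 0], [0, -0.006, 0, 0], [0, -0.006, 0, 0], [0, -0.006, 0, 0], [0, -0.006, 0, 0]]]'

```text
time: 5.87
ee_pos: [0.5016, -0.0349, 0.1233]
tcp_rot: [-180.0, 0.0, 2.4]
wrist_force: [-0.5, -1.0, 0.5]
opening: 0.0001
grasp_force: 0.5
```

play_rows --steps '[[[0, -0.005, 0, 0], [0, -0.003, 0, 0], [0, -0.001, 0, 0], [0, 0, 0, 0], [0, 0, 0, 0]]]'

```text
time: 6.28
ee_pos: [0.5013, -0.0265, 0.1232]
tcp_rot: [-180.0, 0.0, 2.4]
wrist_force: [0.1, 0.2, -0.6]
opening: 0.0001
grasp_force: 0.0
```

```bash
python3 - <<'E'
from workcell import bot
import cv2
b=bot.camera("scene")["img"][150:300,150:430]
cv2.imwrite("pics/d.png",cv2.resize(b,None,fx=2.8,fy=2.8,interpolation=2))
E
```

```text
(no output)
```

View pics/d.png

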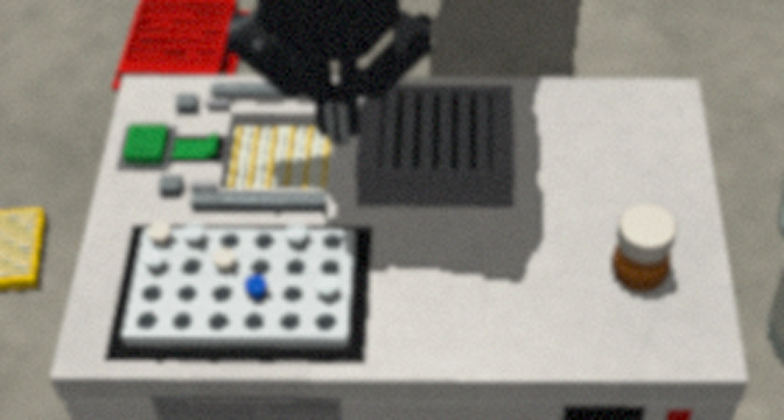

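The filter opening is fully uncovered: the cover's back edge is at x≈357 and the rails end at x≈330, about 15 to 18 mm apart. The tab is out and the jar is untouched. I'm backing off and raising the tool.

play_rows --steps '[[[0, 0.003, 0, 0], [0, 0.005, 0, 0], [0, 0.002, -0.01, 0], [0, 0, -0.025, 0], [0, 0, -0.03, 0]]]'

```text
time: 6.75
ee_pos: [0.5008, -0.037, 0.1882]
tcp_rot: [-180.0, 0.2, 2.3]
wrist_force: [-0.2, 0.4, 1.4]
opening: -0.0001
grasp_force: 0.0
```

play_rows --steps '[[[0, 0, -0.03, 0], [0, 0, -0.02, 0], [0, 0, -0.005, 0], [0, 0, 0, 0], [0, 0, 0, 0]]]'

```text
time: 7.17
ee_pos: [0.5017, -0.0367, 0.2429]
tcp_rot: [-180.0, 0.0, 2.4]
wrist_force: [0.1, 0.6, 0.4]
opening: 0.0001
grasp_force: 0.0
```

```bash
python3 - <<'E'
from workcell import bot
import cv2
a=bot.camera("scene")["img"][150:300,150:430]
cv2.imwrite("pics/e.png",cv2.resize(a,None,fx=2.8,fy=2.8,interpolation=2)); print(bot.get_obs()["ee_pos"])
E
```

```text
[ 0.50145283 -0.03665994  0.24215589]
```

View pics/e.png

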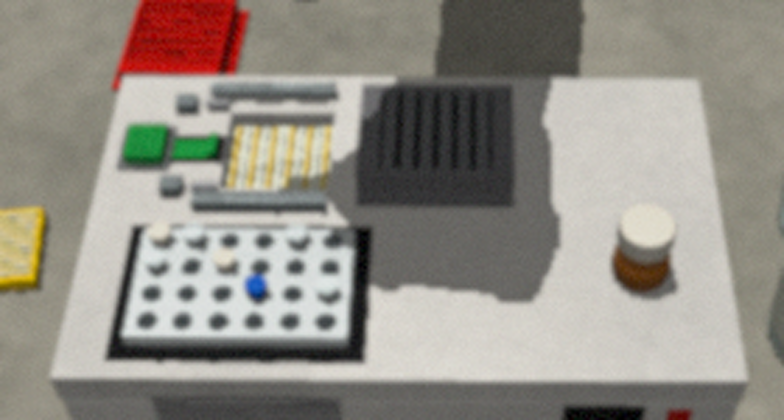

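The cover lies flat with its back edge at x≈357, past both rail ends (337 and 327). The tab is out and the robot is clear of everything, so I'm handing in.

```bash
python3 -c "
from workcell import bot
print(bot.job_done())"
```

```text
the job is handed in; nothing more can be done
None
```

I pressed the tab, which released the grey cover, then pushed the cover off its rails. It lies flat clear of the fully uncovered opening, with the tab sprung out and nothing else disturbed in the last picture; the job is handed in, but no verdict came back.

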